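Draw the large hanging ring out of the hardware tray and into the waxing cradle

ROBOT

A 6-joint arm with a two-finger parallel gripper is mounted at the origin on the work surface. World frame = base frame: x ahead of the robot, y to its left, z up, the work surface at z = 0. Lengths are in m, angles in rad, forces in N, time in s.
With the tool pointing down it reaches from about 0.2 to 0.875 m from the base axis. Payload 3.4 kg.
Tool frame: the origin (TCP) lies between the finger pads; the fingertips stand 25 mm ahead of it and the grasp point (between the pads) lies 6 mm ahead of it (r.nose_length is the z of the fingertips in the tool frame, in m); z points along the fingers, y is the line along which they close (so a half turn about z gives the same grasp; the last joint's range is limited). The gripper opens to 94 mm and grips with 3 to 60 N. Pads are 16 mm wide; open, the fingers measure 119 mm over their backs; the gripper's body (75 mm by 177 mm) begins 78 mm behind the grasp point.
Start: joints at [1.206, 0.276, 1.505, -0, 1.361, -0.121], TCP at [0.139, 0.558, 0.23] pointing down, gripper open.
Joint ranges: [-2.89, 2.89], [-0.75, 2.08], [0.22, 2.7], [-1.18, 4.32], [0.11, 2.71], [-2.7, 2.7]. Speed limits (rad/s): [2.57, 2.57, 3.14, 3.14, 3.14, 3.14].

INTERFACE

Orientations are given as a unit quaternion [w, x, y, z].
In Python, from plant import r, gripper_to, inverse_kinematics, vision, models, telemetry gives the robot as it stands. Calls block until the motion is done:
- r.move_to(position, orientation): joint-space move of the TCP to a pose.
- r.move_l(position, rot=None, vel=0.15, guard=None): straight line of the TCP; rot=None keeps the orientation; vel is the mean speed in m/s. With guard (N) it stops when the force on the tool has changed by that much, and returns True; else False.
- r.movej(angles): joint-space move.
- gripper_to(opening, f_grip=None): finger opening in m; f_grip is the grip in N (None keeps the last); returns when the fingers have stopped.
- r.hold(seconds).
- inverse_kinematics(position, orientation): joint angles nearest the present ones, or None.
- vision.snapshot(name): name is "scene" or "top"; returns the picture (480x640x3 uint8, red, green, blue); there is no depth.
- vision.get_calibration(name): a dict with "fx", "fy", "cx", "cy" (pixels), "D" ([k1, k2, p1, p2, k3] as OpenCV has them; the pictures are not rectified), "position" and "orientation" of the camera in the world. Camera axes: x right, y down, z forward; pixel columns grow to the right and rows downward; lengths in m; the calibration is good to about 2 mm. A picture is of the moment at which its call begins. get_calibration takes no time and is no camera call.
A pose or a line that the arm cannot do raises r.PlanningError and nothing moves.
- r.sign_off(): hands the job in; it is judged then, once.
Trained networks look in the newest picture that a camera, given by its name, has taken for a name from the list of things; names that differ only in an ending like _2 or _b are one class to them, and where a whole thing is asked for, a point or a joint stands for the part that bears it (a point fixed in the world has none). Each returns a list of dicts, best first, with "score" (0 to 1); they miss things now and then, are a little off and sometimes report something else, mostly with a low value. They report only what shows in the picture. A call takes as long as a camera call. They do not tell look-alikes from the thing itself.
- models.boxes_of(thing, camera): "at" ([x, y, z] in m, in world coordinates, good to about 4 mm: the middle of the surface that is visible of it).
- models.regions_of(thing, camera): "pixels" (480x640 bool, what is visible of it).
- models.mark_of(thing, camera): "at" ([x, y, z] in m, in world coordinates, good to about 4 mm: a listed point, or the origin of a listed thing).
Readings, each from a call of its own:
- telemetry.current_t(): time.
- telemetry.current_joints(): joint angles.
- telemetry.current_dq(): joint speeds.
- telemetry.current_joint_efforts(): joint torques, N m.
- telemetry.current_ee_pos(): TCP position.
- telemetry.current_tool_rot(): TCP orientation.
- telemetry.current_wrist_force(): force on the tool from outside, world axes, zero at the start.
- telemetry.current_torque(): the same for the moment, N m.
- telemetry.current_opening(): finger opening in m.
- telemetry.current_finger_force(): force on a finger pad.
Only numpy, scipy, OpenCV 4.12 (cv2) and the standard library are available. Lean on these libraries where they do the work, as an engineer would, in place of code of your own. Each camera call takes 0.05 s, during which the arm holds its last target. There are 200 camera calls.

TASK

Draw the largest brass ring out through the open side of the hardware tray and slide it fully home in the three-sided walnut waxing cradle, so that it lies flat against the cradle's back fence. Keep the ring sliding flat all the way, never lifting or standing it up; you may push the other hardware aside, but all of it must end up still in the tray. Leave the black frame sample, the wax tin, the walnut dowel and the cork sanding block where they are.

Things in the scene. Friction and masses are not known exactly. Their poses are not given: they have to be found in the camera images.
- ring: the target: flat brass hanging ring, outer diameter 72, inner (hole) diameter 54, 10 thick, about 150 g, lying flat loose in the tray's rear row; origin at the centre of its underside, z up. Closed gripper fingertips fit in its hole, to drag it
- small_ring: smaller flat brass ring, outer diameter 48, hole 30, 10 thick, lying flat loose in the tray's rear row; origin at the centre of its underside
- rosette: solid brass rosette, a disc of diameter 52 with a raised centre, 13 high, loose in the tray's rear row; origin at the centre of its underside
- knob: turned brass knob standing on its foot, largest diameter 34, 26 high, about 90 g, loose near the tray's mouth; origin at the centre of its underside
- bracket: small steel corner bracket standing on edge, L-shaped seen from above: legs 26 long, 5 thick, 16 high, about 40 g, loose near the tray's mouth; origin at the centre of its 26 x 26 outline on the underside (everything within 18.4 of it); its legs lie along its -y and -x sides
- tray: fixed wooden hardware tray; origin on the bench under the middle of its inside, which spans x -140..140, y -110..110 in its frame. Floor 2 thick; walls 30 high, 8 thick on the +y side and both x sides; the -y side is an open mouth, no lip: things slide out, 2 down onto the bench. Rings and rosette lie in any order about 85 apart near y = 55, knob and bracket near y = -45, one in each x half
- cradle: fixed cradle of three walnut fences, 18 high, 14 thick, on the bare bench, open on its +y side; its origin, on the bench, is where the ring's centre lies when the ring touches the back fence midway between the side fences. Inner faces: back fence y = -36, side fences x = -42 and +42 in its frame; the side fences run from y = -36 to +34
- sample: black lacquered corner sample of picture frame lying on the bench between tray and cradle, L-shaped seen from above: legs 84 long outside, 28 wide, up to 22 high, about 160 g, loose; origin at the centre of its 84 x 84 outline on the underside; its legs lie along its -y and -x sides
- tin: round aluminium wax tin, diameter 62, 28 high, loose, on the bench between tray and cradle; origin at the centre of its underside
- dowel: round walnut sanding dowel, diameter 25, 130 long along its y, lying loose near the back of the bench (it can roll); origin on the bench under its middle
- sanding_block: cork sanding block 65 x 105 x 35 high, loose near the back of the bench; origin at the centre of its underside
Mind the look-alikes: they are no part of the job. What is shaped like the small_ring but pink or turquoise is not meant.

How it is judged:
By the outcome, as a careful person would: the job done as asked, in the order asked, and still so for the second after the job is handed in, with the robot touching nothing.
It also fails if it takes over 67 s, if anything falls off the work surface, if the arm or the gripper's body presses on something with over 40 N, if the wrist force passes 120 N, or if a joint passes its speed limit or range.

## Working session

There is one attempt and no reset: what is moved stays moved. The work goes in short steps, each a Python script; the robot and the scene stay as the last script left them, time stands still between calls to the robot, and variables do not carry over. Pictures are saved under pics/ and viewed, at most 10 in all, crops included, and the job is handed in when it is done.

```bash
mkdir -p pics; ls
python3 - <<'E'
from plant import *
from plant import r, vision, models, telemetry
import cv2
for c in ("top","scene"):
    im=vision.snapshot(c); cv2.imwrite(f"pics/{c}1.png",im[:,:,::-1])
    k=vision.get_calibration(c); print(c,k)
    for n in "ring small_ring rosette knob bracket tray cradle sample tin dowel sanding_block".split():
        print(n,[([round(float(v),3) for v in d["at"]],round(float(d["score"]),2)) for d in models.mark_of(n,c)[:3]])
print(telemetry.current_t(),telemetry.current_tool_rot())
E
```

```text
pics
top {'fx': 570.6059029069735, 'fy': 570.6059029069735, 'cx': 322.8576499427569, 'cy': 237.25122438023945, 'D': array([-0.06499042,  0.        ,  0.        ,  0.        ,  0.        ]), 'position': array([0.52327412, 0.04381938, 1.19820194]), 'orientation': array([-0.03176243,  0.70824318, -0.70433171,  0.0360498 ])}
ring [([0.545, 0.288, 0.001], 0.85)]
small_ring [([0.634, 0.286, 0.006], 0.63), ([0.671, 0.422, 0.002], 0.61), ([0.804, 0.26, -0.001], 0.59)]
rosette [([0.462, 0.263, -0.0], 0.66)]
knob [([0.506, 0.173, 0.004], 0.77)]
bracket [([0.62, 0.179, 0.002], 0.64)]
tray [([0.552, 0.224, 0.001], 0.71)]
cradle []
sample [([0.663, -0.058, -0.0], 0.86), ([0.467, -0.067, 0.004], 0.7), ([0.632, 0.286, 0.005], 0.26)]
tin [([0.465, -0.067, -0.001], 0.9)]
dowel [([0.801, -0.073, -0.001], 0.73), ([0.62, 0.18, 0.003], 0.57)]
sanding_block [([0.739, -0.216, -0.001], 0.72), ([0.503, 0.173, 0.002], 0.3)]
scene {'fx': 538.8313930038503, 'fy': 538.8313930038503, 'cx': 323.21524560462746, 'cy': 233.8406933337294, 'D': array([-0.08159191,  0.        ,  0.        ,  0.        ,  0.        ]), 'position': array([ 1.03423567, -0.48694622,  1.09662945]), 'orientation': array([-0.26756467,  0.90919063,  0.30758784, -0.08468339])}
ring [([0.546, 0.287, 0.003], 0.5)]
small_ring [([0.634, 0.285, -0.002], 0.63), ([0.583, 0.429, 0.003], 0.43), ([0.671, 0.424, -0.002], 0.43)]
rosette [([0.464, 0.261, 0.001], 0.67)]
knob [([0.506, 0.169, 0.002], 0.6)]
bracket [([0.622, 0.187, -0.002], 0.49), ([0.799, -0.071, 0.001], 0.32)]
tray [([0.552, 0.224, 0.003], 0.61)]
cradle [([0.567, -0.296, -0.001], 0.96), ([0.546, 0.285, 0.001], 0.27)]
sample [([0.671, -0.055, 0.002], 0.68)]
tin [([0.468, -0.063, 0.002], 0.61)]
dowel [([0.799, -0.071, -0.001], 0.95)]
sanding_block [([0.742, -0.213, 0.001], 0.97)]
1.2 [2.17066744e-05 1.21604097e-01 9.92578682e-01 4.79729952e-05]
```

View pics/top1.png

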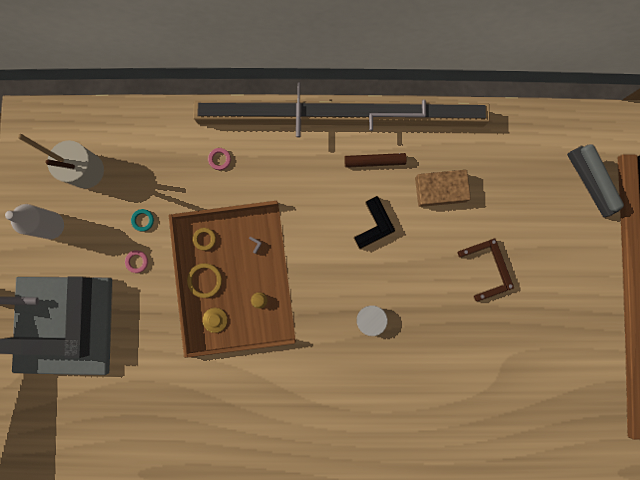

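View pics/scene1.png

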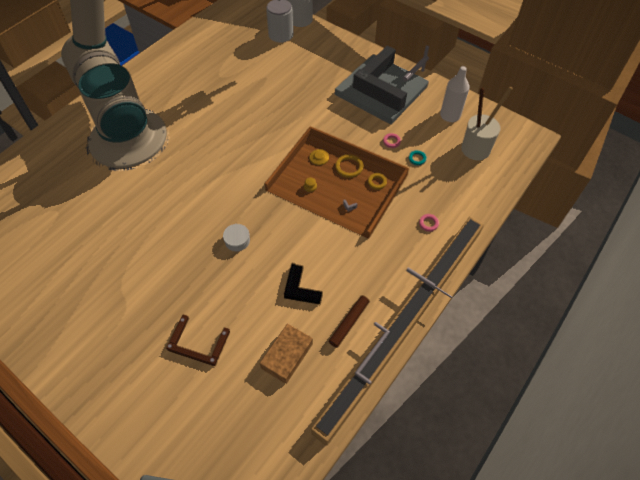

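The top view shows the tray at (170-295, 203-355) with its mouth to the right. The big ring is at (205,281), the knob at (259,300) and the bracket at (257,244). The tin is at (372,321) and the black sample at (377,225). The cradle is at (485,270), open to the left and yawed about 19°. Next I'll fit poses to the masks.

```bash
cat > fit.py <<'E'
import numpy as np, cv2
from scipy.optimize import minimize
from scipy.spatial.transform import Rotation as R
from plant import vision, models
def box(x0,x1,y0,y1,z0,z1): return np.array([[x,y,z] for x in (x0,x1) for y in (y0,y1) for z in (z0,z1)])/1000
def cyl(r,z0,z1,n=32):
    a=np.arange(n)*2*np.pi/n; return np.array([[r*np.cos(t),r*np.sin(t),z] for t in a for z in (z0,z1)])/1000
M=dict(cradle=[box(-56,56,-50,-36,0,18),box(-56,-42,-36,34,0,18),box(42,56,-36,34,0,18)],
 sample=[box(-42,42,-42,-14,0,20),box(-42,-14,-42,42,0,20)],
 bracket=[box(-13,13,-13,-8,2,18),box(-13,-8,-13,13,2,18)],
 tray=[box(-140,140,-110,110,0,2),box(-148,148,110,118,0,30),box(-148,-140,-110,118,0,30),box(140,148,-110,118,0,30)],
 ring=[cyl(36,2,12)],knob=[cyl(17,15,25),cyl(12,2,15)],tin=[cyl(31,0,28)],rosette=[cyl(26,2,8)],small_ring=[cyl(24,2,12)])
HOLE=dict(ring=27,small_ring=15)
def proj(P,k):
    w,x,y,z=k["orientation"]; Rc=R.from_quat([x,y,z,w]).as_matrix().T
    K=np.array([[k["fx"],0,k["cx"]],[0,k["fy"],k["cy"]],[0,0,1]])
    return cv2.projectPoints(P,cv2.Rodrigues(Rc)[0],-Rc@k["position"],K,k["D"])[0][:,0]
def fit(name,cams,p0):
    """p=(x,y,yaw) maximising mask IoU; rounded things ignore yaw"""
    obs=[]
    for c in cams:
        p=np.array(p0[:2]); d=[]
        for q in models.regions_of(name,c):
            v,u=np.nonzero(q["pixels"]); e=proj(np.array([[*p,0.01]]),vision.get_calibration(c))[0]
            if len(u): d.append((np.hypot(u.mean()-e[0],v.mean()-e[1]),q))
        if not d or min(d,key=lambda t:t[0])[0]>40: continue
        q=min(d,key=lambda t:t[0])[1]["pixels"]; v,u=np.nonzero(q)
        S=6; o=np.array([u.min()-12,v.min()-12]); w,h=u.max()-o[0]+12,v.max()-o[1]+12
        m=np.zeros((h,w),np.uint8); m[v-o[1],u-o[0]]=1
        obs.append((cv2.resize(m,None,fx=S,fy=S,interpolation=cv2.INTER_NEAREST)>0,o,S,vision.get_calibration(c)))
    def cost(p,full=False):
        Rz=R.from_euler("z",p[2]).as_matrix(); s=[]
        for m,o,S,k in obs:
            im=np.zeros(m.shape,np.uint8)
            f=lambda B:np.round(((proj(B@Rz.T+[p[0],p[1],0],k)-o+.5)*S)).astype(np.int32)
            for B in M[name]: cv2.fillConvexPoly(im,cv2.convexHull(f(B)),1)
            if name in HOLE:
                h=HOLE[name]; a=np.zeros_like(im); b=np.zeros_like(im)
                cv2.fillConvexPoly(a,cv2.convexHull(f(cyl(h,12,12.01))),1); cv2.fillConvexPoly(b,cv2.convexHull(f(cyl(h,2,2.01))),1)
                im[(a&b)>0]=0
            im=im>0; s.append((im&m).sum()/(im|m).sum())
        return s if full else -sum(s)
    best=None
    for y in ([p0[2]] if p0[2] is not None else np.arange(0,6.28,.39)):
        q=np.array([p0[0],p0[1],y]); sx=np.array([q,q+[.01,0,0],q+[0,.01,0],q+[0,0,.2]])
        t=minimize(cost,q,method="Nelder-Mead",options=dict(initial_simplex=sx,xatol=1e-4,fatol=1e-4))
        if best is None or t.fun<best.fun: best=t
    return best.x,np.round(cost(best.x,True),2)
E
python3 - <<'E'
from fit import *
import numpy as np
for c in("top","scene"): vision.snapshot(c)
P=dict(cradle=(.567,-.296,.33),sample=(.667,-.057,None),bracket=(.621,.182,None),tray=(.552,.224,.09),ring=(.545,.287,0),knob=(.506,.171,0),tin=(.466,-.065,0),rosette=(.463,.262,0),small_ring=(.634,.285,0))
for n,p in P.items():
    for cs in(("top",),("scene",),("top","scene")):
        try: x,s=fit(n,cs,p); print(n,cs,np.round(x,4),s)
        except Exception as e: print(n,cs,e)
E
```

```text
cradle ('top',) [ 0.5695 -0.2953  0.3504] [0.87]
cradle ('scene',) [ 0.5695 -0.2946  0.349 ] [0.83]
cradle ('top', 'scene') [ 0.5694 -0.295   0.3614] [0.87 0.83]
sample ('top',) [ 0.6701 -0.0572  0.4788] [0.96]
sample ('scene',) [ 0.6712 -0.0559  0.4551] [0.93]
sample ('top', 'scene') [ 0.6704 -0.0569  0.4742] [0.95 0.92]
bracket ('top',) [0.6183 0.1861 1.1167] [0.53]
bracket ('scene',) [0.621 0.182 0.   ] []
bracket ('top', 'scene') [0.6183 0.1861 1.1167] [0.53]
tray ('top',) [0.5521 0.2222 0.1364] [0.9]
tray ('scene',) [0.5533 0.2233 0.1332] [0.87]
tray ('top', 'scene') [0.5526 0.2224 0.1379] [0.9  0.86]
ring ('top',) [0.546  0.2837 0.3018] [0.81]
ring ('scene',) [0.5462 0.2865 0.0281] [0.58]
ring ('top', 'scene') [0.5462 0.2846 0.0038] [0.81 0.55]
knob ('top',) [0.5054 0.1693 0.1255] [0.88]
knob ('scene',) [0.5102 0.1673 0.135 ] [0.88]
knob ('top', 'scene') [0.5068 0.1682 0.1491] [0.85 0.79]
tin ('top',) [ 0.4657 -0.0629 -0.0241] [0.95]
tin ('scene',) [ 0.4654 -0.0611  0.064 ] [0.88]
tin ('top', 'scene') [ 0.4658 -0.063  -0.0614] [0.95 0.88]
rosette ('top',) [0.4647 0.2615 0.1094] [0.94]
rosette ('scene',) [0.4656 0.2623 0.1932] [0.88]
rosette ('top', 'scene') [0.465  0.2616 0.0677] [0.93 0.88]
small_ring ('top',) [0.6339 0.2869 0.1664] [0.82]
small_ring ('scene',) [ 0.6334  0.2892 -0.0715] [0.85]
small_ring ('top', 'scene') [0.6338 0.2875 0.1749] [0.8  0.81]
```

```bash
cat > h.py <<'E'
import numpy as np, cv2
from plant import r, gripper_to, inverse_kinematics, vision, models, telemetry
def q(deg):  # tool down, finger line at this world angle
    f=np.radians(deg+90)/2; return [0,np.cos(f),np.sin(f),0]
N=r.nose_length
def L(x,y,tip,deg=90,vel=.15,guard=None): return r.move_l([x,y,tip+N],q(deg),vel=vel,guard=guard)
def st(m=""): print(m,round(telemetry.current_t(),2),np.round(telemetry.current_ee_pos(),4),np.round(telemetry.current_wrist_force(),1),round(telemetry.current_opening(),4))
E
python3 - <<'E'
from h import *
gripper_to(0.0,20); st()
r.move_l([.35,.30,.23],q(90),vel=.3); 
L(.563,.168,.06,vel=.3)
L(.563,.168,.007,vel=.1); st("down")
L(.512,.168,.007,vel=.06); st("knob")
L(.56,.182,.007,vel=.12)
L(.615,.190,.007,vel=.06); st("brk")
L(.575,.19,.007,vel=.12); L(.575,.19,.07,vel=.2)
L(.40,.10,.2,vel=.35); st()
im=vision.snapshot("top"); cv2.imwrite("pics/top2.png",cv2.resize(im[180:370,150:420],None,fx=2.9,fy=2.9)[:,:,::-1])
from fit import fit
for n,p in dict(ring=(.546,.285,0),knob=(.486,.168,0),small_ring=(.634,.287,0)).items():
    try: print(n,fit(n,("top",),p))
    except Exception as e: print(n,e)
for n in("ring","knob","bracket"): print(n,[(np.round(d["at"],3),round(d["score"],2)) for d in models.mark_of(n,"top")[:2]])
E
```

```text
4.52 [0.1388 0.558  0.2305] [-0.7 -0.   0.1] 0.0008
down 7.58 [0.5632 0.1683 0.0325] [ 0.1 -0.2  0.3] 0.0003
knob 8.57 [0.5124 0.1681 0.0321] [-0.5 -0.7  0.7] 0.0005
brk 10.22 [0.6146 0.1899 0.0319] [-0.2  0.9 -0.2] 0.0005
 11.99 [0.4005 0.1002 0.224 ] [ 0.3 -0.1  1.4] 0.0004
ring (array([ 0.54612424,  0.28375879, -0.02933993]), array([0.86]))
knob (array([0.48579152, 0.16851521, 0.20376879]), array([0.87]))
small_ring (array([0.634, 0.287, 0.   ]), array([], dtype=float64))
ring [(array([0.543, 0.288, 0.002]), 0.69)]
knob []
bracket [(array([0.644, 0.176, 0.001]), 0.45)]
```

View pics/top2.png

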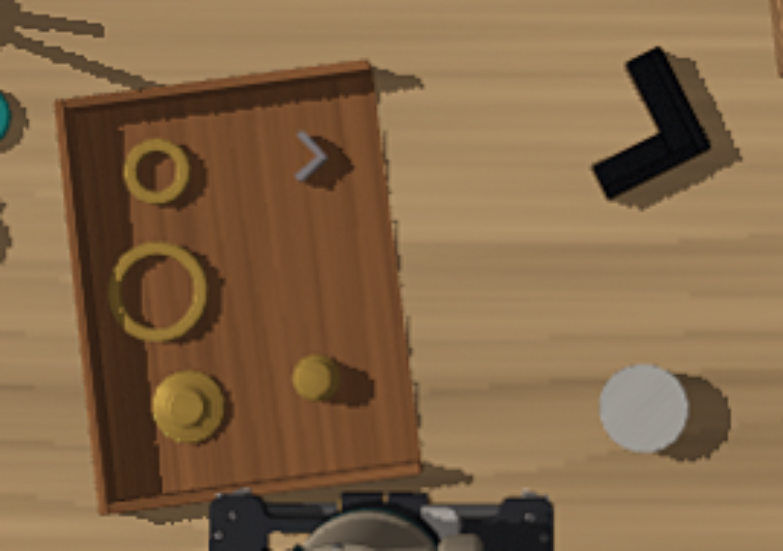

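The lane is now clear: knob at crop (316,378), bracket at (311,156), both upright in the tray. Next I'll hook the ring and drag it to just in front of the cradle.

Run:
```python
from h import *
L(.546,.284,.06,vel=.35)
print(L(.546,.284,.0055,vel=.1,guard=8)); st("in hole")
gripper_to(.018,5); st("opened")
L(.558,.17,.0055,vel=.06); st()
L(.559,.075,.0055,vel=.06); st()
L(.556,.04,.0035,vel=.06)
L(.556,-.06,.0035,vel=.1); st()
c=np.array([.5695,-.295]); yc=np.array([-.345,.939]); D=110.2
L(*(c+.10*yc),.0035,D,vel=.08); st("pre")
for k in("top","scene"):
    im=vision.snapshot(k); cv2.imwrite(f"pics/{k}3.png",im[:,:,::-1])
im1=cv2.imread("pics/top3.png")[180:370,400:540]; im2=cv2.imread("pics/scene3.png")[230:390,130:330]
cv2.imwrite("pics/pre.png",np.hstack([cv2.resize(im1,(380,520)),cv2.resize(im2,(410,520))]))
```

```text
False
in hole 13.97 [0.5464 0.2839 0.0313] [-1.1  0.4 -0.2] 0.0002
opened 14.47 [0.5461 0.2841 0.0306] [ 1.  -0.4 -0.4] 0.0182
 16.52 [0.558  0.1702 0.0305] [ 0.7  1.1 -0.1] 0.0177
 18.26 [0.559  0.0752 0.0305] [ 0.7 -0.2  0.6] 0.0184
 20.14 [ 0.5566 -0.061   0.0296] [-0.   2.2  7.1] 0.0183
pre 22.07 [ 0.535  -0.2014  0.0295] [0.2 2.8 6.4] 0.0182
```

View pics/pre.png

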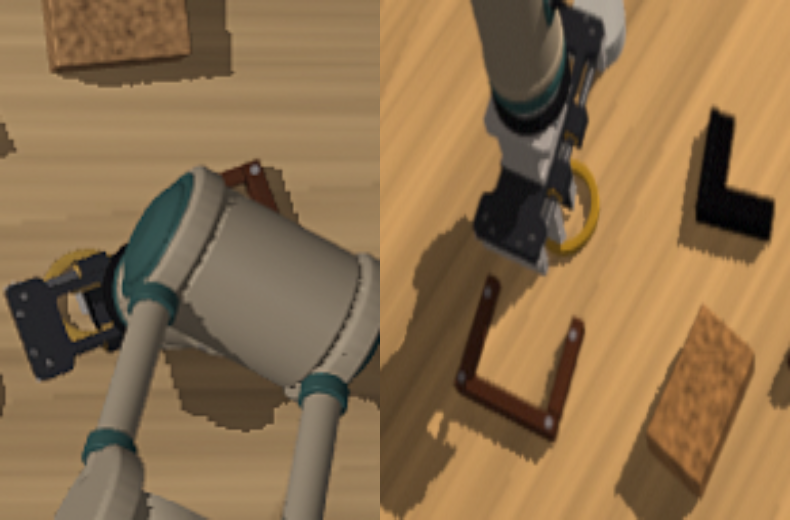

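The ring is hooked round the fingers (scene half, about (575,215)) and lies flat in front of the cradle opening. I'll raise the tips slightly to clear the light bench contact, then insert.

Run:
```python
from h import *
c=np.array([.5695,-.295]); yc=np.array([-.345,.939]); xc=np.array([.939,.345]); D=110.2
L(*(c+.10*yc),.006,D,vel=.05); st("raised")
g=L(*(c+.03*yc),.006,D,vel=.06,guard=10); st(f"mid {g}")
if not g:
    g=L(*(c-.012*yc),.006,D,vel=.03,guard=10); st(f"end {g}")
p=telemetry.current_ee_pos()[:2]-c; print("cradle frame mm",1000*p@xc,1000*p@yc)
```

```text
raised 22.43 [ 0.5344 -0.2018  0.031 ] [-0.9  0.9  1.3] 0.0181
mid False 23.74 [ 0.5592 -0.2668  0.031 ] [ 0.7 -0.3 -0.4] 0.018
end False 25.29 [ 0.5733 -0.3056  0.0309] [-0.5  3.6  0.4] 0.0184
cradle frame mm -0.07306763168789532 -11.26753998823253
```

Run:
```python
from h import *
c=np.array([.5695,-.295]); yc=np.array([-.345,.939]); xc=np.array([.939,.345]); D=110.2
g=L(*(c-.028*yc),.006,D,vel=.02,guard=10); st(f"end {g}")
p=telemetry.current_ee_pos()[:2]-c; print("cradle frame mm",1000*p@xc,1000*p@yc)
for k in("top","scene"):
    im=vision.snapshot(k); cv2.imwrite(f"pics/{k}4.png",im[:,:,::-1])
im1=cv2.imread("pics/top4.png")[180:370,400:540]; im2=cv2.imread("pics/scene4.png")[290:390,140:260]
cv2.imwrite("pics/end4.png",np.hstack([cv2.resize(im1,(300,500)),cv2.resize(im2,(500,500))]))
```

```text
end True 25.94 [ 0.5755 -0.311   0.0306] [-1.8 10.4 10.3] 0.0083
cradle frame mm 0.0732677217749158 -17.09333441146946
```

View pics/end4.png

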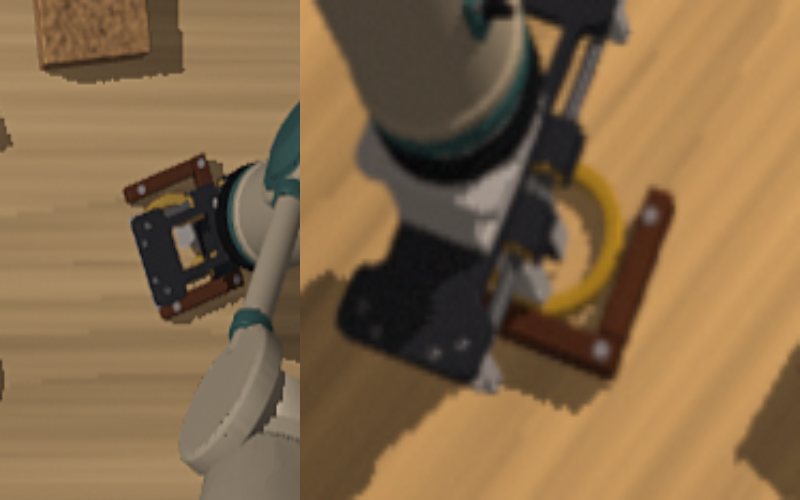

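The ring is in the cradle against the back fence (scene crop around (560,310)). I'll back off, close the fingers, lift out and check.

Run:
```python
from h import *
from fit import fit
c=np.array([.5695,-.295]); yc=np.array([-.345,.939]); xc=np.array([.939,.345]); D=110.2
L(*(c-.009*yc),.006,D,vel=.04); gripper_to(0,10); L(*c,.006,D,vel=.05); st("free")
L(*c,.12,D,vel=.12); L(.33,-.05,.22,90,vel=.35); st("clear")
for k in("top","scene"):
    im=vision.snapshot(k); cv2.imwrite(f"pics/{k}5.png",im[:,:,::-1])
import fit as F
F.M["ring"]=[F.cyl(36,0,10)]
for cs in(("top",),("scene",)):
    for n,p in dict(cradle=(.5695,-.295,.352),ring=(.5695,-.295,0),sample=(.67,-.057,.474),tin=(.466,-.063,0),knob=(.486,.168,0)).items():
        try:
            x,s=fit(n,cs,p); print(cs,n,np.round(x,4),s, np.round(1000*np.array([(x[:2]-c)@xc,(x[:2]-c)@yc]),1) if n in("ring","cradle") else "")
        except Exception as e: print(n,e)
im1=cv2.imread("pics/top5.png")[225:315,445:530]; im2=cv2.imread("pics/scene5.png")[300:380,155:240]
cv2.imwrite("pics/end5.png",np.hstack([cv2.resize(im1,(400,420)),cv2.resize(im2,(400,420))]))
```

```text
free 27.23 [ 0.5693 -0.2945  0.031 ] [0.7 0.9 0.4] 0.0002
clear 29.5 [ 0.3307 -0.0506  0.2447] [-0.6  0.1  0.5] 0.0009
('top',) cradle [ 0.5697 -0.2957  0.3605] [0.84] [-0.  -0.7]
('top',) ring [ 0.5706 -0.2948  0.0663] [0.82] [ 1.1 -0.2]
('top',) sample [ 0.6698 -0.0567  0.4654] [0.95] 
('top',) tin [ 0.466  -0.0625  0.1106] [0.95] 
('top',) knob [0.4875 0.167  0.2875] [0.8] 
('scene',) cradle [ 0.5698 -0.2946  0.345 ] [0.88] [0.4 0.2]
('scene',) ring [ 0.5726 -0.2947  0.028 ] [0.72] [ 3.  -0.8]
('scene',) sample [ 0.6707 -0.0562  0.4729] [0.89] 
('scene',) tin [ 0.4655 -0.0609  0.0756] [0.95] 
('scene',) knob [ 0.4902  0.1682 -0.0125] [0.83]
```

View pics/end5.png

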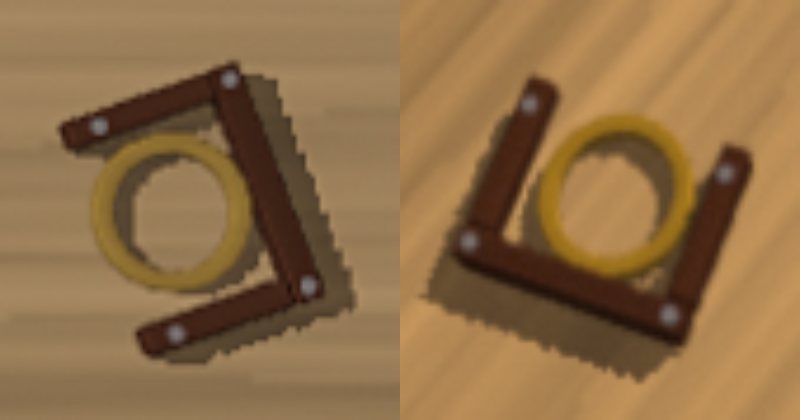

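View pics/top5.png

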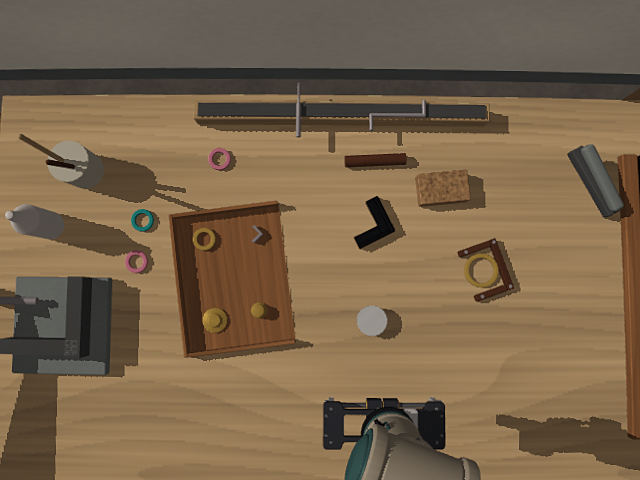

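The ring lies flat against the back fence between the sides (top picture, (481,270)). The other four pieces of hardware are still in the tray, and the tin, sample, dowel and block haven't moved. Handing in.

```bash
python3 -c "
from plant import r
print(r.sign_off())"
```

```text
the job is handed in; nothing more can be done
None
```

The largest ring is home in the cradle, flat against the back fence to within about 1 mm by the camera fits; the other hardware is still in the tray, nothing else moved, and I handed in at about 30 s of the 67 s allowed.

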